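# Set the rotary table to its long scale line and lock it

## Robot

A 7-joint arm with a two-finger parallel gripper is mounted at the origin on the work surface. World frame = base frame: x ahead of the robot, y to its left, z up, the work surface at z = 0. Lengths are in m, angles in rad, forces in N, time in s.
With the tool pointing down it reaches from about 0.425 to 0.8 m from the base axis. Payload 8.3 kg.
Tool frame: the origin (TCP) lies midway between the tips of the shut fingers; the grasp point (between the pads) lies pinch_z behind it (pinch_z is the distance from the TCP to the grasp point, in m); z points along the fingers, y is the line along which they close (so a half turn about z gives the same grasp; the last joint's range is limited). The gripper opens to 85 mm and grips with 20 to 120 N. Pads are 22 mm wide; open, the fingers measure 114 mm over their backs; the gripper's body (76 mm by 85 mm) begins 54 mm behind the grasp point. The pads swing forward as they close: fully open they stand 13 mm farther back than shut.
Start: joints at [-1.37, 0.383, 0.016, 1.37, -0.006, 1.388, -0.046], TCP at [0.163, 0.603, 0.231] pointing down, gripper open.
Joint ranges: [-2.95, 2.95], [-0.25, 2.06], [-1.52, 1.56], [0.18, 2.33], [-1.44, 4.58], [0.02, 2.06], [-3.01, 3.01]. Speed limits (rad/s): [2.39, 2.39, 3.01, 3.01, 3.14, 3.14, 3.14].

## Interface

Orientations are given as a rotation vector (axis times angle).
In Python, from workcell import * gives the robot as it stands. The module is installed in compiled form; this text tells all that it offers.
- The arm moves only by the tool arm_command, never from a script. Its arguments are lists of equal length, an entry for each row: "xyz": the shift along the tool's x, y, z in mm, a list of three; "spin": the turn about the tool's z in rad; "hand": the opening in per cent of the stroke, from 0 (shut) to 100 (fully open). A call has 1 to 10 rows; each row is the pose to reach, as a shift and turn from the pose commanded when the call began, along the tool's axes at that moment; what a row does not reach only later rows make up. A row lasts 1/8 s, in which the tool goes at most 62.5 mm and 10.7 degrees, less where a joint would pass 70% of its speed; a pose out of reach is approached as far as the arm can. A call with a gripper value outside its range is refused whole. The fingers move at their own pace and stop on an object; the grip force is fixed at half the most. Time passes only in rows, so rows that repeat a pose let the fingers close. It gives the time, the measured TCP pose, the force, the opening and the grip force at its end, in the units of the state.
- get_obs(): the state, without advancing time (a new reading comes with each control period).
- grab_frame(name): name is "scene" or "top"; returns a dict with "image" (480x640x3 uint8, red, green, blue), "camera_matrix" (3x3 intrinsics, pixels), "eye" and "rotation" of the camera in the world. Camera axes: x right, y up, looking along -z (the intrinsics and any distortion apply to the point x, -y, -z); pixel columns grow to the right and rows downward; lengths in m; the calibration is good to about 2 mm. A picture is of the moment at which its call begins. There is no depth.
- sign_off(): hands the job in; it is judged then, once.
The state is a dict: "t": time; "joint_pos": joint angles; "qd": joint speeds; "joint_torque": joint torques, N m; "tcp_pos": TCP position; "eef_rot": TCP orientation; "force": force on the tool from outside, world axes, zero at the start; "torque": the same for the moment, N m; "finger_gap": opening from 0.0 (shut) to 1.0 (fully open); "grip_force": force on a finger pad.
Only numpy, scipy, OpenCV 4.12 (cv2) and the standard library are available. Lean on these libraries where they do the work, as an engineer would, in place of code of your own. Each camera call takes 0.05 s, during which the arm holds its last target. There are 200 camera calls.

## Task

On the rotary table, push the upright lug sideways with the fingertips or the outside of the fingers to turn the plate until its index mark lines up with the one long line of the scale ring; do not pinch the lug or lift the plate. Then, with the mark still on the line, press the lock plunger beside it fully down. Leave the tools and parts lying around where they are.

Things in the scene. Friction and masses are not known exactly. Their poses are not given: they have to be found in the camera images.
- dial_axis (a point): The point on the turning axis of a small rotary table, at the height of the upper face of its round steel plate (50 mm above the bench). The axis is vertical and fixed. The table's grey base is 250 x 335 mm and 26 mm thick; the plate (162 mm diameter) lies level in the middle of a fixed flat aluminium scale ring (234 mm outside diameter, its face flush with the plate). The point's own +y points from the axis to the lock plunger.
- index_mark (a point): Outer end of the plate's index mark: a single dark bar 5 mm wide, 36 mm long, running radially to the rim of the plate. The point is 83 mm from the axis and turns with the plate.
- target_line (a point): Inner end of the target line on the scale ring: the one long line (31 mm long, 5 mm wide) in the middle of a row of short thin lines (9 mm long) set every 10 degrees. The point is 83 mm from the axis, level with the index mark: the two points coincide when the mark and the line meet.
- lug_mid (a point): Middle of the upright flat lug on the plate, 56 mm from the axis, diametrically opposite the index mark. The lug is 26 mm long (radially), 16 mm thick (along the direction of turning) and stands 48 mm above the plate; the point is 24 mm above the plate. Pushed sideways (about 6 N) it turns the plate, which stays where it is left.
- lug_pad_a: Thin slick white nylon facing (sliding friction about 0.12) on the lug's clockwise face (seen from above, the face that is pushed to turn the plate anticlockwise), 26 mm long, 4 mm thick, 42 mm tall; origin at its centre.
- lug_pad_b: The same nylon facing on the lug's other face (pushed to turn the plate clockwise); origin at its centre.
- dial_plate (a joint): Angle of the plate about the vertical axis, rad, growing anticlockwise seen from above. It turns freely either way past every wanted position (end stops at -8 and 8); constant friction of about 0.3 N m, no spring.
- plate_lift (a joint): How far the plate has been lifted off its seat, m: 0 is seated. The plate (1.1 kg) is held down by its weight alone and would come up if it were lifted.
- plunger_top (a point): Centre of the upper face of the lock plunger: a steel mushroom head, 36 mm diameter, 10 mm thick, on a thin stem on the base's ear, 162 mm from the plate's axis; 60 mm above the bench when up.
- plunger (a joint): How far the lock plunger has been pressed down, m: 0 up, 0.010 fully down on its stop. It needs about 5 N and stays where it is left; nothing raises it again.
- bush: Plain steel bush, 28 mm diameter, 28 mm tall, standing on the far corner of the base near the plunger. A bystander: leave it where it is. Origin: centre of its underside.
- nut: Round dark steel nut, 26 mm diameter, 12 mm tall, lying on the near corner of the base near the plunger. A bystander: leave it where it is. Origin: centre of its underside.
- hammer: Hammer lying beside the base on the side away from the plunger. A bystander: leave it where it is. Origin: centre of its underside.
- driver: Screwdriver lying beside the base on the plunger's side. A bystander: leave it where it is. Origin: centre of its underside.
- tape: Roll of brown tape, 90 mm diameter, 22 mm tall, lying beyond the base. A bystander: leave it where it is. Origin: centre of its underside.
- tin: Small tin, 64 mm diameter, 75 mm tall, standing beyond the base. A bystander: leave it where it is. Origin: centre of its underside.
- bar: Square steel bar, 16 x 120 x 16 mm, lying between the robot and the base. A bystander: leave it where it is. Origin: centre of its underside.

How it is judged:
By the outcome, as a careful person would: the job done as asked, in the order asked, and still so for the second after the job is handed in, with the robot touching nothing.
It also fails if it takes over 58 s, if anything falls off the work surface, if the arm or the gripper's body presses on something with over 40 N, if the wrist force passes 120 N, or if a joint passes its speed limit or range.

## Working session

There is one attempt and no reset: what is moved stays moved. The work goes in short steps, Python scripts to look and compute and a tool call to move; the robot and the scene stay as the last step left them, time stands still between calls to the robot, and variables do not carry over. Pictures are saved under pics/ and viewed, at most 10 in all, crops included, and the job is handed in when it is done.

Besides the shell and the picture viewer there is one more tool, called after "Request:" as name(argument=value, ...), one argument or row to a line, values as JSON. arm_command: Moves the arm, as the interface text tells. Its arguments: {"type":"object","properties":{"xyz":{"type":"array"},"spin":{"type":"array"},"hand":{"type":"array"}},"required":["xyz","spin","hand"]}

```bash
mkdir -p pics
cat > h.py <<'E'
from workcell import *
import numpy as np, cv2
def snap(n,f):
    g=grab_frame(n); cv2.imwrite(f,cv2.cvtColor(g["image"],cv2.COLOR_RGB2BGR)); return g
def ray(g,u,v,z):
    K=np.array(g["camera_matrix"]);p=np.linalg.inv(K)@[u,v,1];d=np.array(g["rotation"])@[p[0],-p[1],-p[2]]
    e=np.array(g["eye"]);return e+d*(z-e[2])/d[2]
def proj(g,P):
    q=np.array(g["rotation"]).T@(np.array(P)-np.array(g["eye"]));k=np.array(g["camera_matrix"])@[q[0],-q[1],-q[2]];return k[:2]/k[2]
E
python3 - <<'E'
from h import *
for n in("top","scene"):
    g=snap(n,f"pics/{n}0.png");print(n,{k:np.round(v,3).tolist() for k,v in g.items() if k!="image"},[k for k in g])
o=get_obs();print(o)
E
```

```text
top {'camera_matrix': [[472.468, 0.0, 315.996], [0.0, 472.468, 232.356], [0.0, 0.0, 1.0]], 'eye': [0.505, 0.04, 0.823], 'rotation': [0.092, -0.1, -1.572]} ['image', 'camera_matrix', 'eye', 'rotation']
scene {'camera_matrix': [[450.616, 0.0, 321.041], [0.0, 450.616, 230.392], [0.0, 0.0, 1.0]], 'eye': [1.216, 0.356, 0.736], 'rotation': [0.506, 0.807, 1.882]} ['image', 'camera_matrix', 'eye', 'rotation']
{'t': 0.1, 'joint_pos': array([-1.36989382,  0.38418129,  0.01638901,  1.37103456, -0.00633035,
        1.38823117, -0.0465084 ]), 'qd': array([ 1.07234035e-03, -1.37549457e-03, -4.66082473e-04, -1.99941665e-03,
        7.88590242e-04, -4.94412191e-05, -7.71761143e-04]), 'joint_torque': array([ 4.25645223e-03, -6.29131079e+01,  8.48033298e-01, -3.72765005e+01,
        1.69273146e-02,  1.04711807e-02, -2.58383096e-05]), 'tcp_pos': array([0.16281227, 0.60294496, 0.23036859]), 'eef_rot': array([-4.13091527e-01, -3.11407774e+00,  2.81265714e-03]), 'force': array([-0.21424973,  0.43497083, -0.41633122]), 'torque': array([-0.02604741, -0.00625631,  0.03770745]), 'grip_force': 0.0, 'finger_gap': 1.0025326761131932}
```

View pics/top0.png

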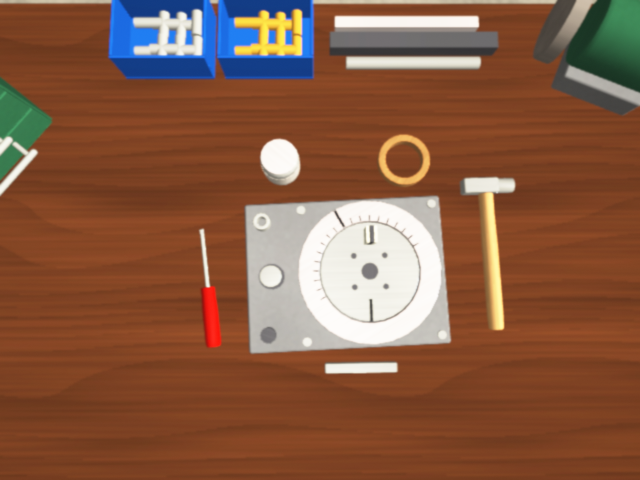

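View pics/scene0.png

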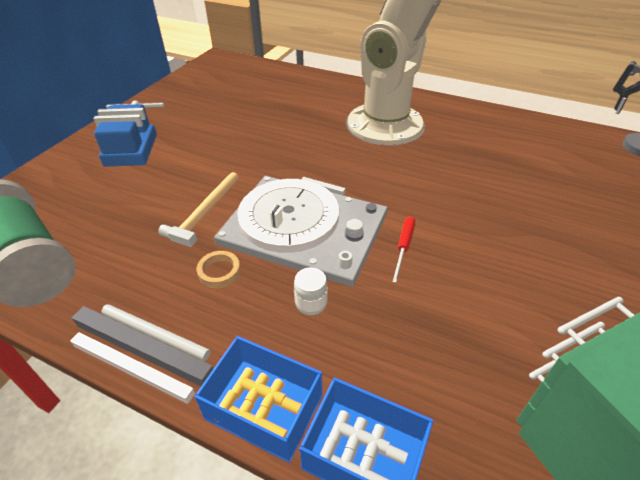

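The top view (up = +x, left = +y) shows the axis near (370,271), the mark's end at (371,322), the lug at (371,235), the long line at (336,211) to (344,226) and the plunger at (271,276).

```bash
sed -i 's/np.array(g\["rotation"\])/cv2.Rodrigues(np.array(g["rotation"],float))[0]/g' h.py
python3 - <<'E'
from h import *
g=grab_frame("top");im=g["image"]
c=ray(g,370,271,.05);print(c,ray(g,271,276,.06))
# rectify plane z=.05 around c, 1px=0.5mm, up=+x left=+y
w=np.float32([[-.2,-.15],[-.2,.15],[.2,.15],[.2,-.15]])
src=np.float32([proj(g,[c[0]-b,c[1]-a,.05]) for a,b in w])
dst=np.float32([[(a+.2)*2000,(b+.15)*2000] for a,b in w])
r=cv2.warpPerspective(im,cv2.getPerspectiveTransform(src,dst),(800,600),flags=cv2.INTER_CUBIC)
cv2.imwrite("pics/r0.png",r[:,:,::-1]); np.save("c.npy",c)
o=get_obs();print(cv2.Rodrigues(o["eef_rot"])[0].round(3))
E
```

```text
[ 0.53629204 -0.05217204  0.05      ] [0.52835209 0.10845366 0.06      ]
[[-0.965  0.261 -0.   ]
 [ 0.261  0.965 -0.001]
 [-0.    -0.002 -1.   ]]
```

View pics/r0.png

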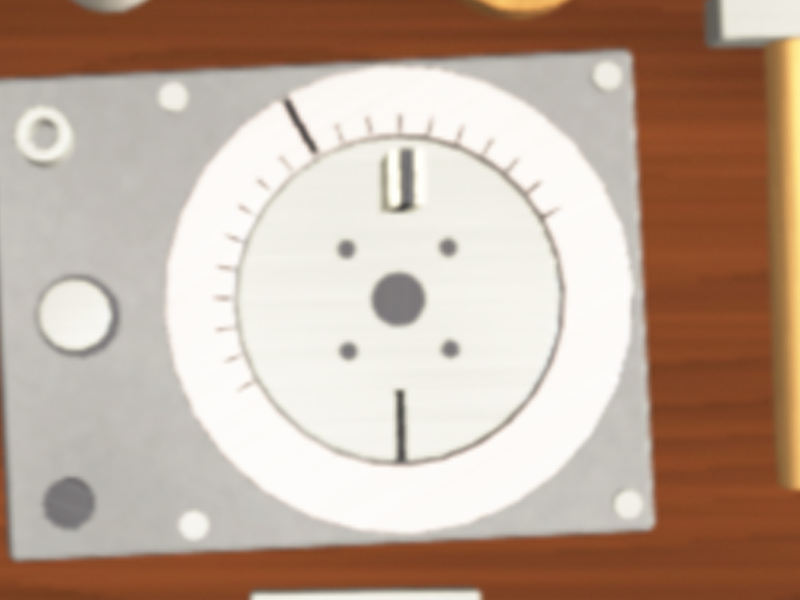

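The rectified view (0.5 mm per px) shows the axis at (399,298), the mark's end at (402,462) and the long line from (316,152) to (287,100). So the mark is at 181° and the line at 29.5°, which means turning the plate clockwise by about 151.5°. I'll start the move there.

Request:
arm_command(
  xyz=[
    [-40, -34, 0],
    [-80, -68, 0],
    [-120, -102, 0],
    [-160, -136, 0],
    [-200, -170, 0],
    [-240, -204, 0],
    [-280, -238, 0],
    [-320, -272, 0],
    [-360, -306, 0],
    [-400, -340, 0],
  ],
  spin=[-0.03, -0.06, -0.09, -0.12, -0.15, -0.18, -0.21, -0.24, -0.26, -0.28],
  hand=[0, 0, 0, 0, 0, 0, 0, 0, 0, 0],
)

```text
t: 1.4
tcp_pos: [0.4611, 0.1693, 0.2313]
eef_rot: [0.027, -3.141, -0.0]
force: [1.5, 0.6, -0.1]
finger_gap: 0.004
grip_force: 0.0
```

```bash
cat >> h.py <<'E'
A=np.array([.537,-.0517])
def st():
    o=get_obs();R=cv2.Rodrigues(o["eef_rot"])[0];p=o["tcp_pos"]
    print("t",round(o["t"],2),"tcp",p.round(4),"yaz",np.degrees(np.arctan2(R[1,1],R[0,1])).round(2),"z",R[:,2].round(3),"F",o["force"].round(1),"gap",round(o["finger_gap"],2),"j7",o["joint_pos"][6].round(2))
    return R,p
def to(x,y,z,yaz=None):
    R,p=st();d=R.T@(np.array([x,y,z])-p)*1000
    print("shift",d.round(1), "spin", None if yaz is None else np.radians(np.degrees(np.arctan2(R[1,1],R[0,1]))-yaz).round(3))
def rect(f=None):
    g=grab_frame("top");c=np.r_[A,.05];w=np.float32([[-.2,-.15],[-.2,.15],[.2,.15],[.2,-.15]])
    src=np.float32([proj(g,[c[0]-b,c[1]-a,.05]) for a,b in w]);dst=np.float32([[(a+.2)*2000,(b+.15)*2000] for a,b in w])
    r=cv2.warpPerspective(g["image"],cv2.getPerspectiveTransform(src,dst),(800,600),flags=cv2.INTER_CUBIC)
    if f: cv2.imwrite(f,r[:,:,::-1])
    return r
E
python3 -c "
from h import *
to(.593,-.010,.23,91)"
```

```text
t 1.4 tcp [0.4611 0.1693 0.2313] yaz 90.98 z [-0.  0. -1.] F [ 1.5  0.6 -0.1] gap 0.0 j7 1.2
shift [-128.9 -181.5    1.2] spin -0.0
```

Request:
arm_command(
  xyz=[
    [-32, -45, 0],
    [-64, -90, 0],
    [-97, -136, 0],
    [-129, -181, 0],
    [-129, -181, 0],
    [-129, -181, 50],
    [-129, -181, 100],
    [-129, -181, 140],
    [-129, -181, 166],
    [-129, -181, 166],
  ],
  spin=[0, 0, 0, 0, 0, 0, 0, 0, 0, 0],
  hand=[0, 0, 0, 0, 0, 0, 0, 0, 0, 0],
)

```text
t: 2.65
tcp_pos: [0.5903, -0.0071, 0.0631]
eef_rot: [0.027, -3.136, 0.0]
force: [-0.4, -0.9, 1.2]
finger_gap: 0.001
grip_force: 0.0
```

Run:
```python
from h import *
R,p=st()
# arc rows relative to start pose: pusher centre = axis + 56 radial + off tangential(ccw)
th0=1.0; off=25.5
def P(th): t=np.radians(th); return A*1000+56*np.array([np.cos(t),np.sin(t)])+off*np.array([-np.sin(t),np.cos(t)])
yaz=np.degrees(np.arctan2(R[1,1],R[0,1]))
for th in range(0,-61,-6):
    d=R.T@np.r_[P(th)-p[:2]*1000,0]; print(th,d.round(0),round(np.radians(yaz-90-th),3))
```

```text
t 2.65 tcp [ 0.5903 -0.0071  0.0631] yaz 90.99 z [-0.005 -0.    -1.   ] F [-0.4 -0.9  1.2] gap 0.0 j7 1.74
0 [ -2. -19.  -0.] 0.017
-6 [ -5. -25.  -0.] 0.122
-12 [ -6. -31.  -0.] 0.227
-18 [ -7. -38.  -0.] 0.331
-24 [ -7. -44.  -0.] 0.436
-30 [ -7. -51.  -0.] 0.541
-36 [ -6. -57.  -0.] 0.646
-42 [ -4. -63.  -0.] 0.75
-48 [ -2. -69.  -0.] 0.855
-54 [  1. -75.   0.] 0.96
-60 [  5. -80.   0.] 1.064
```

Request:
arm_command(
  xyz=[
    [-2, -10, 0],
    [-2, -19, 0],
    [-5, -25, 0],
    [-6, -31, 0],
    [-7, -38, 0],
    [-7, -44, 0],
    [-7, -51, 0],
    [-6, -57, 0],
    [-4, -63, 0],
    [-4, -63, 0],
  ],
  spin=[0, 0.017, 0.122, 0.227, 0.331, 0.436, 0.541, 0.646, 0.75, 0.75],
  hand=[0, 0, 0, 0, 0, 0, 0, 0, 0, 0],
)

```text
t: 3.9
tcp_pos: [0.5987, -0.0711, 0.0668]
eef_rot: [1.127, 2.93, 0.003]
force: [2.5, 3.0, -0.3]
finger_gap: -0.002
grip_force: 1.5
```

Run:
```python
from h import *
st(); rect("pics/r1.png")
```

```text
t 3.9 tcp [ 0.5987 -0.0711  0.0668] yaz 47.92 z [ 0.003  0.001 -1.   ] F [ 2.5  3.  -0.3] gap -0.0 j7 1.18
```

View pics/r1.png

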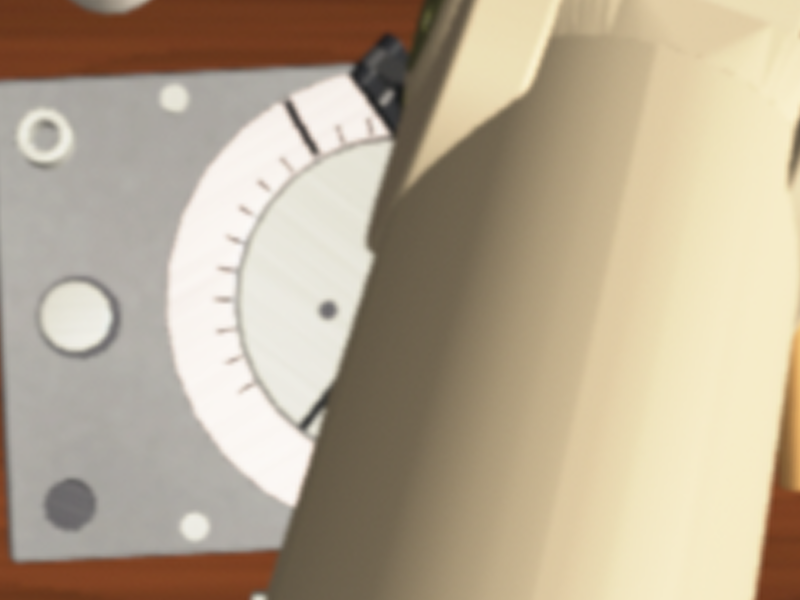

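The mark's end is now at (303,428), so the mark is at about 143° and the lug at −37°. The line at (303,127) is still visible. The effective pusher offset is about 21.5 mm.

```bash
cat >> h.py <<'E'
def arc(ths,off=21.5,z=.0635,rad=56):
    R,p=st();yaz=np.degrees(np.arctan2(R[1,1],R[0,1]))
    for th in ths:
        t=np.radians(th);q=A+rad/1e3*np.array([np.cos(t),np.sin(t)])+off/1e3*np.array([-np.sin(t),np.cos(t)])
        s=(yaz-90-th+180)%360-180
        print(th,(R.T@(np.r_[q,z]-p)*1000).round(0).astype(int).tolist(),round(np.radians(s),2))
E
python3 -c "
from h import *
arc(range(-42,-96,-6))"
```

```text
t 3.95 tcp [ 0.5986 -0.071   0.0666] yaz 48.03 z [ 0.003  0.    -1.   ] F [2.1 2.8 1. ] gap 0.0 j7 1.19
-42 [3, -5, 3] 0.0
-48 [1, -11, 3] 0.11
-54 [-1, -17, 3] 0.21
-60 [-1, -24, 3] 0.31
-66 [-1, -30, 3] 0.42
-72 [-1, -36, 3] 0.52
-78 [1, -42, 3] 0.63
-84 [3, -48, 3] 0.73
-90 [5, -54, 3] 0.84
```

Request:
arm_command(
  xyz=[
    [3, -5, 1],
    [1, -11, 2],
    [-1, -17, 2],
    [-1, -24, 2],
    [-1, -30, 2],
    [-1, -36, 2],
    [1, -42, 2],
    [3, -48, 2],
    [5, -54, 2],
    [5, -54, 2],
  ],
  spin=[0, 0.11, 0.21, 0.31, 0.42, 0.52, 0.63, 0.73, 0.84, 0.84],
  hand=[0, 0, 0, 0, 0, 0, 0, 0, 0, 0],
)

```text
t: 5.2
tcp_pos: [0.5583, -0.1082, 0.0642]
eef_rot: [2.222, 2.218, 0.002]
force: [3.7, -0.2, 1.1]
finger_gap: -0.001
grip_force: 1.8
```

```bash
python3 -c "
from h import *
arc(range(-90,-140,-6))"
```

```text
t 5.2 tcp [ 0.5583 -0.1082  0.0642] yaz -0.1 z [ 0.002 -0.001 -1.   ] F [ 3.7 -0.2  1.1] gap -0.0 j7 0.51
-90 [1, 0, 1] -0.0
-96 [-1, -6, 1] 0.1
-102 [-3, -12, 1] 0.21
-108 [-3, -18, 1] 0.31
-114 [-3, -24, 1] 0.42
-120 [-3, -31, 1] 0.52
-126 [-1, -37, 1] 0.63
-132 [0, -43, 1] 0.73
-138 [3, -49, 1] 0.84
```

Request:
arm_command(
  xyz=[
    [-1, -6, 0],
    [-3, -12, 0],
    [-3, -18, 0],
    [-3, -24, 0],
    [-3, -31, 0],
    [-1, -37, 0],
    [0, -43, 0],
    [3, -49, 0],
    [3, -49, 0],
  ],
  spin=[0.1, 0.21, 0.31, 0.42, 0.52, 0.63, 0.73, 0.84, 0.84],
  hand=[0, 0, 0, 0, 0, 0, 0, 0, 0],
)

```text
t: 6.32
tcp_pos: [0.5087, -0.1057, 0.0638]
eef_rot: [2.933, 1.121, 0.0]
force: [3.0, -2.8, 0.7]
finger_gap: 0.001
grip_force: 2.2
```

```bash
python3 -c "
from h import *
arc([-138,-144,-148,-150.5]);rect('pics/r2.png')"
```

```text
t 6.33 tcp [ 0.5087 -0.1057  0.0638] yaz -48.17 z [ 0.001 -0.002 -1.   ] F [ 3.  -2.8  0.7] gap 0.0 j7 -0.21
-138 [1, 0, 0] -0.0
-144 [-1, -6, 0] 0.1
-148 [-2, -10, 0] 0.17
-150.5 [-2, -12, 0] 0.22
```

View pics/r2.png

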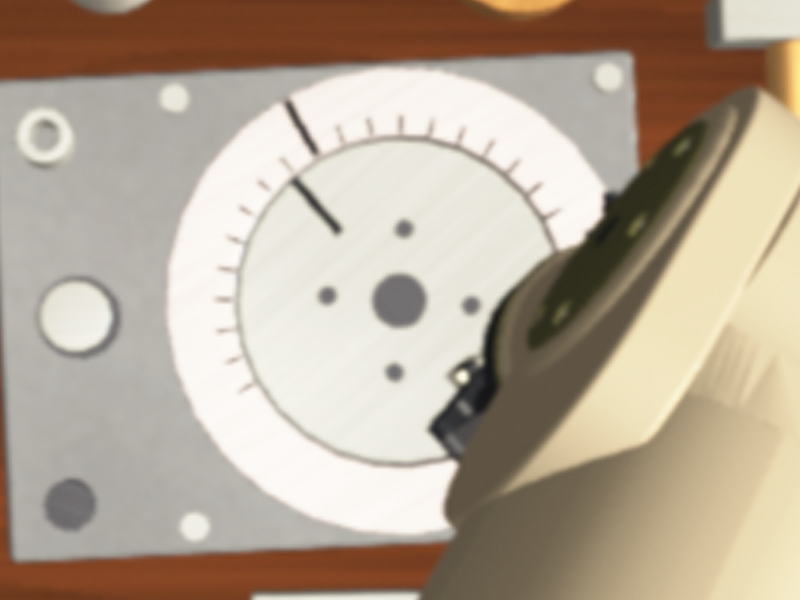

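The mark's end is at (294,180) and the line's inner end at (316,153), so roughly 12° remain. I'll measure it numerically.

```bash
cat >> h.py <<'E'
def meas():
    r=rect();gr=255-cv2.cvtColor(r,cv2.COLOR_RGB2GRAY).astype(float)
    def cen(r0,r1,a0,a1):  # angle from +x toward +y (deg), dark-weighted
        a=np.arange(a0,a1,.1);rr=np.arange(r0,r1,1.)
        T,Q=np.meshgrid(np.radians(a),rr)
        v=cv2.remap(gr,(400-Q*np.sin(T)).astype(np.float32),(300-Q*np.cos(T)).astype(np.float32),1).mean(0)
        w=np.clip(v-np.median(v)-25,0,None);k=a[w.argmax()];s=abs(a-k)<4
        return (a[s]*w[s]).sum()/w[s].sum()
    m=[cen(q,q+15,10,60) for q in(98,115,135)];l=[cen(q,q+15,15,45) for q in(180,195,207)]
    print("mark",np.round(m,2),"line",np.round(l,2),"diff",round(np.mean(m)-np.mean(l),2))
E
python3 -c "
from h import *
meas()"
```

```text
mark [41.49 41.64 41.39] line [29.93 29.93 29.89] diff 11.59
```

Request:
arm_command(
  xyz=[
    [0, -3, 0],
    [-1, -6, 0],
    [-2, -8, 0],
    [-2, -10, 0],
    [-2, -10, 0],
    [-2, -10, 0],
  ],
  spin=[0.05, 0.1, 0.14, 0.17, 0.17, 0.17],
  hand=[0, 0, 0, 0, 0, 0],
)

```text
t: 7.18
tcp_pos: [0.5004, -0.0995, 0.0635]
eef_rot: [3.018, 0.868, -0.0]
force: [2.5, -4.3, 1.6]
finger_gap: -0.001
grip_force: 2.5
```

```bash
python3 -c "
from h import *
st();meas()"
```

```text
t 7.17 tcp [ 0.5004 -0.0995  0.0635] yaz -57.9 z [ 0.    -0.001 -1.   ] F [ 2.5 -4.3  1.6] gap -0.0 j7 -0.37
mark [31.63 31.51 31.44] line [29.94 29.93 29.89] diff 1.61
```

Request:
arm_command(
  xyz=[
    [0, -0.8, 0],
    [0, -1.6, 0],
    [0, -1.6, 0],
    [0, -1.6, 0],
  ],
  spin=[0.014, 0.028, 0.028, 0.028],
  hand=[0, 0, 0, 0],
)

```text
t: 7.72
tcp_pos: [0.4993, -0.0985, 0.0634]
eef_rot: [3.03, 0.825, -0.001]
force: [0.7, -5.2, 1.1]
finger_gap: 0.002
grip_force: 2.8
```

```bash
python3 -c "
from h import *
st();meas()"
```

```text
t 7.72 tcp [ 0.4993 -0.0985  0.0634] yaz -59.53 z [-0.    -0.001 -1.   ] F [ 0.7 -5.2  1.1] gap 0.0 j7 -0.39
mark [30.17 30.08 30.06] line [29.94 29.93 29.89] diff 0.18
```

Aligned to within 0.2°. Next I back off, rise, and go above the plunger.

Request:
arm_command(
  xyz=[
    [0, 6, 0],
    [0, 14, 0],
    [0, 20, 0],
    [0, 20, 0],
    [0, 20, -40],
    [0, 20, -80],
    [0, 20, -80],
  ],
  spin=[0, 0, 0, 0, 0, 0, 0],
  hand=[0, 0, 0, 0, 0, 0, 0],
)

```text
t: 8.65
tcp_pos: [0.5112, -0.1148, 0.1458]
eef_rot: [3.031, 0.823, 0.006]
force: [-0.5, 0.6, 0.0]
finger_gap: 0.002
grip_force: 0.0
```

```bash
python3 -c "
from h import *
meas();to(.529,.1095,.12)"
```

```text
mark [30.17 30.08 30.06] line [29.94 29.93 29.89] diff 0.18
t 8.7 tcp [ 0.5103 -0.1141  0.1441] yaz -59.6 z [ 0.002  0.001 -1.   ] F [-0.3  0.1 -0.4] gap 0.0 j7 -0.44
shift [ 129.2 -183.5   24.3] spin None
```

Request:
arm_command(
  xyz=[
    [22, -31, 0],
    [43, -61, 0],
    [65, -92, 0],
    [86, -122, 0],
    [108, -153, 0],
    [129, -183, 0],
    [129, -183, 0],
    [129, -183, 30],
    [129, -183, 60],
    [129, -183, 60],
  ],
  spin=[0, 0, 0, 0, 0, 0, 0, 0, 0, 0],
  hand=[0, 0, 0, 0, 0, 0, 0, 0, 0, 0],
)

```text
t: 9.95
tcp_pos: [0.5263, 0.1077, 0.0809]
eef_rot: [3.032, 0.821, -0.008]
force: [-0.5, 0.4, 1.3]
finger_gap: -0.001
grip_force: 0.0
```

```bash
python3 -c "
from h import *
meas();to(.529,.1095,.05);snap('scene','pics/s1.png');import cv2
i=cv2.imread('pics/s1.png')[150:310,220:440];cv2.imwrite('pics/s1c.png',cv2.resize(i,None,fx=3.5,fy=3.5,interpolation=2))"
```

```text
mark [30.17 30.08 30.06] line [29.94 29.93 29.89] diff 0.18
t 10.0 tcp [0.5275 0.1078 0.0825] yaz -59.72 z [-0.002 -0.001 -1.   ] F [0.6 0.6 0.4] gap 0.0 j7 -0.77
shift [ 2.3 -0.7 32.5] spin None
```

View pics/s1c.png

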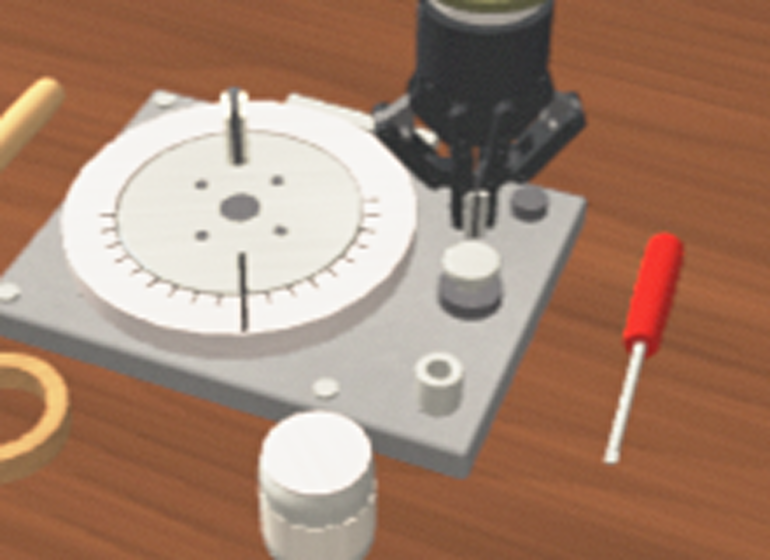

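The mark and line are collinear at (243,255) to (245,330). The fingertips at (475,232) hover over the plunger at (470,262). I'll press gently.

Request:
arm_command(
  xyz=[
    [2, -1, 8],
    [2, -1, 16],
    [2, -1, 20],
    [2, -1, 24],
    [2, -1, 27],
    [2, -1, 30],
    [2, -1, 31],
    [2, -1, 31],
  ],
  spin=[0, 0, 0, 0, 0, 0, 0, 0],
  hand=[0, 0, 0, 0, 0, 0, 0, 0],
)

```text
t: 11.05
tcp_pos: [0.5297, 0.1106, 0.0522]
eef_rot: [3.032, 0.823, -0.0]
force: [-0.5, 0.9, 0.4]
finger_gap: 0.002
grip_force: 0.8
```

Request:
arm_command(
  xyz=[
    [0, 0, 1],
    [0, 0, 2],
    [0, 0, 3],
    [0, 0, 3],
  ],
  spin=[0, 0, 0, 0],
  hand=[0, 0, 0, 0],
)

```text
t: 11.55
tcp_pos: [0.5298, 0.1106, 0.05]
eef_rot: [-3.031, -0.822, -0.0]
force: [-5.9, 0.3, 14.5]
finger_gap: 0.0
grip_force: 7.1
```

Request:
arm_command(
  xyz=[
    [0, 0, 1],
    [0, 0, 2],
    [0, 0, 2],
  ],
  spin=[0, 0, 0],
  hand=[0, 0, 0],
)

```text
t: 11.92
tcp_pos: [0.5301, 0.1106, 0.0498]
eef_rot: [-3.03, -0.821, -0.001]
force: [-14.5, -0.3, 35.8]
finger_gap: 0.004
grip_force: 18.0
```

Hard stop reached: the force rose to 36 N with almost no further travel. Now I retract.

Request:
arm_command(
  xyz=[
    [0, 0, -3],
    [0, 0, -15],
    [0, 0, -50],
    [0, 0, -100],
    [0, 0, -130],
    [0, 0, -130],
  ],
  spin=[0, 0, 0, 0, 0, 0],
  hand=[0, 0, 0, 0, 0, 0],
)

```text
t: 12.68
tcp_pos: [0.5311, 0.1106, 0.1797]
eef_rot: [3.032, 0.823, 0.006]
force: [-0.3, -0.9, -1.0]
finger_gap: -0.001
grip_force: 0.0
```

```bash
python3 -c "
from h import *
st();meas();snap('scene','pics/s2.png');import cv2
i=cv2.imread('pics/s2.png')[150:310,220:440];cv2.imwrite('pics/s2c.png',cv2.resize(i,None,fx=3.5,fy=3.5,interpolation=2))"
```

```text
t 12.68 tcp [0.5311 0.1106 0.1797] yaz -59.64 z [ 0.004  0.001 -1.   ] F [-0.3 -0.9 -1. ] gap -0.0 j7 -0.85
mark [30.17 30.08 30.06] line [29.93 29.93 29.89] diff 0.18
```

View pics/s2c.png

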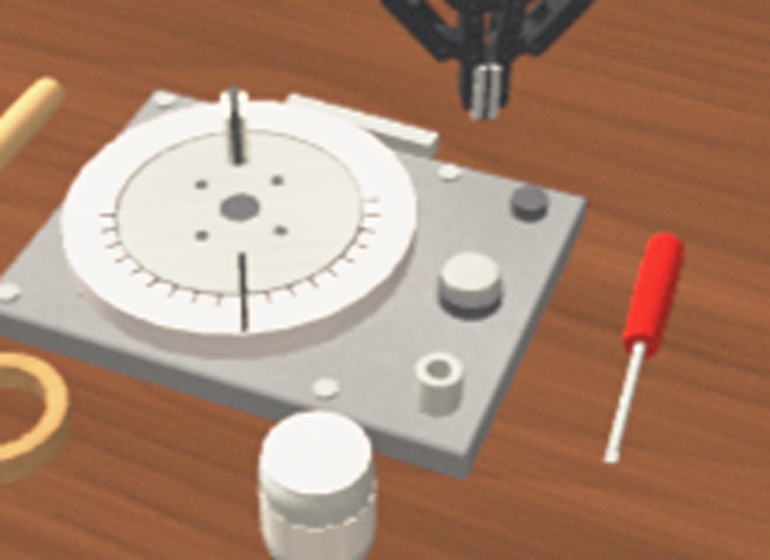

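The plunger head has dropped: its top is now at (470,272), down from (470,262). The mark is still on the line, the nearby parts in view haven't moved, and the gripper is clear of everything.

```bash
python3 -c "
from workcell import *
print(sign_off())"
```

```text
the job is handed in; nothing more can be done
None
```

I turned the plate until its mark sat on the long line (measured about 0.2° off), then pressed the lock plunger to its stop; the job is handed in, with the gripper clear and the tools and parts left where they were.

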